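Hold an angle-iron offcut in the tacking jig

TASK

Fit the larger offcut of angle iron into the tacking jig on the bench, ready for its end plate to be tacked on: one leg flat on the jig plate, the back of the leg that stands up tight along the fence, its left end butted against the end plate on the stop block. Then hold it there by one firm diagonal push of the fingertips, forwards and down, so that it bears on the jig plate and on the fence together, and finish while still pushing: do not let go. Leave the other things on the bench and on the jig where they are.

Things in the scene. Friction and masses are not known exactly. Their poses are not given: they have to be found in the camera images.
- offcut: the workpiece: steel angle iron, L-section, legs 50 mm wide, 5 mm thick, 160 mm long, 0.6 kg; one leg flat, the other standing. Origin: mid-length of its heel (outer bottom edge). x points out of the standing leg's back (at the start roughly away from the robot; to face the fence), y along the length. Flat leg: x -50 to 0, z 0 to 5 mm; standing leg: x -5 to 0, z 0 to 50 mm
- heel_left (a point): the +y end of the heel of the offcut (80 mm along y from its origin), on the underside; this end goes to the end plate
- heel_right (a point): the -y end of the heel of the offcut (80 mm along -y from its origin), on the underside
- jig_plate: fixed steel jig plate with a grid of small holes, 220 mm (x) by 300 mm (y), 16 mm thick, flat on the bench; steel slides on it easily (friction about 0.3); origin at the centre of its underside; turned by up to 0.2 rad either way, fence and stop with it
- fence: fixed dark steel bar, 290 mm long (y), 30 mm deep, 50 mm high, along the far side of the jig plate, with bolt heads 7 mm high on top near its ends. Origin: middle of the bottom edge of its front face, at the level of the plate's top. The offcut bears on the front face, the plane x = 0; the bar lies at x 0 to 30 mm
- stop: fixed block before the fence, steel end plate bolted on its right; axes as the fence's. Origin: the corner where fence face (x = 0), end plate's right face (y = 0, the offcut butts on it) and plate top meet. End plate x -61 to -1, y 0 to 8, 60 mm high; block to y 53, 52 mm high with bolt. A bolt head 19 mm across sticks out 7 mm to -y at x -31, z 32 mm, inside the fitted angle. Its y place varies
- tube: bystander: an offcut of square steel tube, 40 x 40 mm, 120 mm long, lying on the bench; origin at the centre of its underside, y along the tube
- small_angle: bystander: a smaller offcut of angle iron, legs 30 mm, 90 mm long, lying on the bench; origin at the middle of its heel edge on the underside
- wire_brush: bystander: hand wire brush with a wooden back, 270 mm long (along its y), 36 mm high; origin at the centre of its underside
- chipping_hammer: bystander: chipping hammer lying on the bench, 280 mm long (along its y); origin under the middle of its handle
- magnet_square: bystander: red triangular welding magnet, 75 x 75 x 14 mm, lying on the front right part of the jig plate; origin at the centre of its underside
- g_clamp: bystander: blue G-clamp lying on its side, about 130 x 190 mm, 18 mm high; origin under its middle
- bolt_tin: bystander: open metal tin, 84 mm across, 75 mm high; origin at the centre of its underside
- tape: bystander: black tape measure, 65 x 38 x 62 mm, standing behind the jig; origin at the centre of its underside

How it is judged:
By the outcome, as a careful person would: the job done as asked, in the order asked, and still so for the second after the job is handed in, while the arm keeps its last pose, push and grip.
It also fails if it takes over 48 s, if anything falls off the work surface, if the arm or the gripper's body presses on something with over 40 N, if the wrist force passes 120 N, or if a joint passes its speed limit or range.

ROBOT

A 6-joint arm with a two-finger parallel gripper is mounted at the origin on the work surface. World frame = base frame: x ahead of the robot, y to its left, z up, the work surface at z = 0. Lengths are in m, angles in rad, forces in N, time in s.
With the tool pointing down it reaches from about 0.3 to 0.875 m from the base axis. Payload 6.4 kg.
Tool frame: the origin (TCP) lies between the finger pads; the fingertips stand ahead of it and the grasp point (between the pads) lies 6 mm ahead of it (manip.finger_overhang is the z of the fingertips in the tool frame, in m); z points along the fingers, y is the line along which they close (so a half turn about z gives the same grasp; the last joint's range is limited). The gripper opens to 88 mm and grips with 3 to 60 N. Pads are 18 mm wide; open, the fingers measure 123 mm over their backs; the gripper's body (75 mm by 187 mm) begins 45 mm behind the grasp point.
Start: joints at [-1.53, 0.181, 1.607, -0, 1.354, -0.206], TCP at [0.14, -0.558, 0.264] pointing down, gripper open.
Joint ranges: [-2.99, 2.99], [-0.89, 2.07], [0.3, 2.58], [-1.14, 4.28], [0, 2.63], [-3.12, 3.12]. Speed limits (rad/s): [2.57, 2.57, 3.01, 3.14, 3.14, 3.14].

INTERFACE

Orientations are given as a rotation vector (axis times angle).
In Python, from station import manip gives the robot as it stands.
- The arm moves only by the shell command python3 nudge.py 'ROWS' [OPENING] [FORCE]. ROWS is one flat JSON list of numbers that holds 1 to 20 rows one after another, with no inner brackets; each row has 6 numbers: dx, dy, dz in shares of the most that a row can go, 1 being 50 mm, then a rotation vector rx, ry, rz in units of 0.2 rad; each row shifts and turns the commanded pose from where the row before left it, along the tool's axes as they then stand; what a row does not reach is not made up. A row lasts 1/10 s, in which the tool goes at most 0.05 m and 0.15 rad, less where a joint would pass 70% of its speed; a pose out of reach is approached as far as the arm can. OPENING is the finger opening in m, set as the command begins (- or left out keeps the last). The fingers move at their own pace and stop on an object; FORCE is the grip in N (left out, the last holds). Time passes only in rows, so rows that do not move let the fingers close. It prints the time, the measured TCP pose, the force, the opening and the grip force at its end. Input that does not fit is refused with a message, and nothing moves.
- manip.read_state(): the state, without advancing time (a new reading comes with each control period).
- manip.read_camera(name): name is "scene" or "top" or "wrist"; returns a dict with "frame" (420x560x3 uint8, red, green, blue), "K" (3x3 intrinsics, pixels), "k1" (the pictures are not rectified: a ray, as slopes to the right and down, at radius r is drawn at 1 + k1 r^2 times it, then the intrinsics apply), "extrinsics" (4x4, takes a point from camera to world coordinates). Camera axes: x right, y down, z forward; pixel columns grow to the right and rows downward; lengths in m; the calibration is good to about 2 mm. A picture is of the moment at which its call begins. There is no depth.
- manip.close_job(): hands the job in; it is judged then, once.
The state is a dict: "time": time; "qpos": joint angles; "qvel": joint speeds; "effort": joint torques, N m; "tcp_pos": TCP position; "eef_rot": TCP orientation; "force": force on the tool from outside, world axes, zero at the start; "torque": the same for the moment, N m; "finger_gap": finger opening in m; "gripper_force": force on a finger pad.
Only numpy, scipy, OpenCV 4.12 (cv2) and the standard library are available. Lean on these libraries where they do the work, as an engineer would, in place of code of your own. Each camera call takes 0.05 s, during which the arm holds its last target. There are 200 camera calls.

## Working session

There is one attempt and no reset: what is moved stays moved. The work goes in short steps, Python scripts to look and compute and a shell command to move; the robot and the scene stay as the last step left them, time stands still between calls to the robot, and variables do not carry over. Pictures are saved under pics/ and viewed, at most 10 in all, crops included, and the job is handed in when it is done.

```bash
ls; mkdir -p pics; cat > h.py <<'E'
import numpy as np, cv2
from station import manip
from scipy.spatial.transform import Rotation as R
def snap(n,f,crop=None,s=1):
    c=manip.read_camera(n); np.savez('pics/'+f+'.npz',frame=c['frame'],K=c['K'],k1=c['k1'],E=c['extrinsics']); save(f,f,crop,s)
def save(f,out,crop=None,s=1):
    im=np.load('pics/'+f+'.npz')['frame'][:,:,::-1]
    if crop: im=im[crop[1]:crop[3],crop[0]:crop[2]]
    cv2.imwrite('pics/'+out+'.png',cv2.resize(im,None,fx=s,fy=s,interpolation=cv2.INTER_CUBIC))
def ray(f,u,v):
    d=np.load('pics/'+f+'.npz'); K=d['K']; x=cv2.undistortPoints(np.array([[[u,v]]],float),K,np.array([float(d['k1']),0,0,0]))[0,0]
    E=d['E']; r=E[:3,:3]@np.array([x[0],x[1],1]); return E[:3,3],r
def atz(f,u,v,z):
    o,r=ray(f,u,v); return o+r*(z-o[2])/r[2]
def tri(a,b):
    A=[];B=[]
    M=np.zeros((3,3));q=np.zeros(3)
    for o,r in (ray(*a),ray(*b)):
        r=r/np.linalg.norm(r);P=np.eye(3)-np.outer(r,r);M+=P;q+=P@o
    p=np.linalg.solve(M,q); return p
def proj(f,p):
    d=np.load('pics/'+f+'.npz');E=np.linalg.inv(d['E']);c=E[:3,:3]@np.array(p)+E[:3,3]
    return cv2.projectPoints(c.reshape(1,3),np.zeros(3),np.zeros(3),d['K'],np.array([float(d['k1']),0,0,0]))[0].ravel()
E
python3 -c "
from h import *
s=manip.read_state();print(s);print(manip.finger_overhang)
snap('top','top0',None,1.4);snap('scene','sc0',None,1.4);snap('wrist','wr0',None,1.4)
for f in('top0','sc0','wr0'):
    d=np.load('pics/'+f+'.npz');print(d['K'],d['k1'],d['E'])
"
```

```text
nudge.py
pics
station.py
{'time': 0.0, 'qpos': array([-1.53032166e+00,  1.81502127e-01,  1.60798771e+00,  6.05209574e-06,
        1.35378393e+00, -2.06267530e-01]), 'qvel': array([-0.00115735, -0.00078865, -0.00105721, -0.00144885,  0.00028223,
       -0.00183106]), 'effort': array([-6.89814642e-04, -4.33876634e+01, -3.41845036e+01,  7.01057073e-02,
        3.86317482e-02, -1.56929091e-04]), 'tcp_pos': array([ 0.14045842, -0.55708536,  0.26284179]), 'eef_rot': array([-3.11605289e+00, -3.86391150e-01, -2.27781898e-04]), 'force': array([ 0.31884009,  0.46100549, -0.58143647]), 'torque': array([ 0.04178504, -0.05490657, -0.03416686]), 'gripper_force': 0.0, 'finger_gap': 0.0881891949967254}
0.025
[[407.82087079   0.         281.54490695]
 [  0.         407.82087079 208.38289601]
 [  0.           0.           1.        ]] 0.027135390052622846 [[-2.18467930e-02 -9.97349727e-01  6.93991301e-02  4.79939989e-01]
 [-9.99760144e-01  2.19010142e-02  2.04270651e-05  3.54533671e-02]
 [-1.54028426e-03 -6.93820380e-02 -9.97588974e-01  1.30340278e+00]
 [ 0.00000000e+00  0.00000000e+00  0.00000000e+00  1.00000000e+00]]
[[404.99960984   0.         280.25631671]
 [  0.         404.99960984 210.15858461]
 [  0.           0.           1.        ]] 0.02382092065983201 [[ 0.53555396  0.51805574 -0.66693344  1.45330198]
 [ 0.84444815 -0.33734868  0.41605671 -0.54146879]
 [-0.00944855 -0.78601153 -0.61813963  0.85608757]
 [ 0.          0.          0.          1.        ]]
[[335.53215387   0.         276.86569264]
 [  0.         335.53215387 204.82068296]
 [  0.           0.           1.        ]] 0.023924636841676585 [[ 0.24467866 -0.93035439 -0.27308067  0.21055994]
 [-0.96960163 -0.23542494 -0.06669164 -0.53927825]
 [-0.00224314  0.28109749 -0.9596766   0.3834269 ]
 [ 0.          0.          0.          1.        ]]
```

View pics/top0.png

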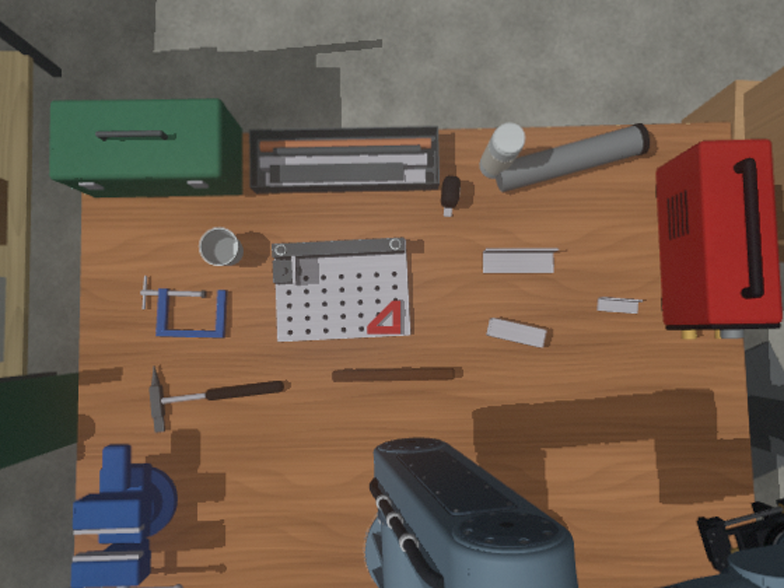

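View pics/sc0.png

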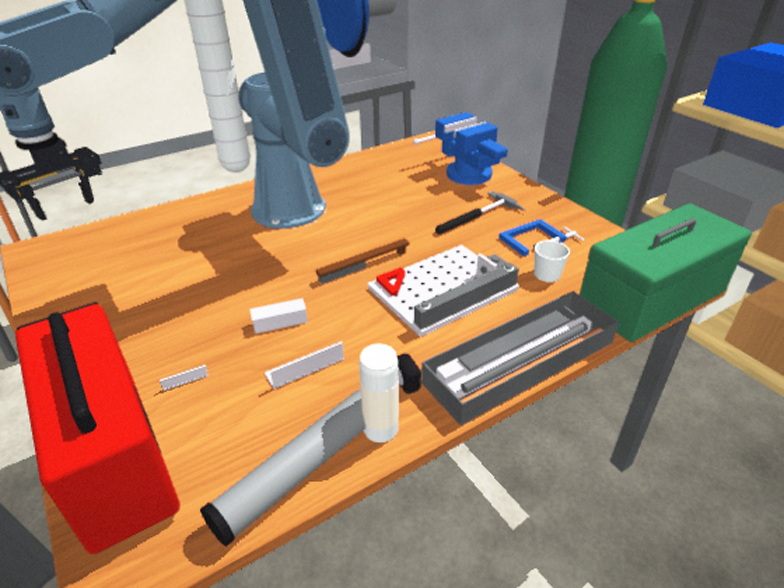

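The top view (scale 1.4) shows the big angle at (483–560, 250–273), with its standing leg on the far edge. The tube is at (517,332), the small angle at (620,305), the jig plate at (273–410, 240–341), the fence along its far edge, the stop at (290,270) and the magnet at (388,318).

```bash
python3 -c "
from h import *
for n,u,v,z in [('offc far L',483,250,.05),('far R',554,250,.05),('near L',484,273,.005),('near R',553,272,.005),('plate nl',277,341,.016),('plate nr',410,335,.016),('fence fl',273,256,.066),('fence fr',405,250,.066),('stop',297,270,.07),('mag',388,318,.03),('tube',517,332,.04)]:
    print(n,atz('top0',u/1.4,v/1.4,z).round(3))
s=manip.read_state();print(R.from_rotvec(s['eef_rot']).as_matrix().round(3))
"
```

```text
offc far L [ 0.655 -0.163  0.05 ]
far R [ 0.652 -0.319  0.05 ]
near L [ 0.609 -0.17   0.005]
near R [ 0.607 -0.327  0.005]
plate nl [0.464 0.301 0.016]
plate nr [0.471 0.002 0.016]
fence fl [0.65  0.298 0.066]
fence fr [0.657 0.01  0.066]
stop [0.618 0.245 0.07 ]
mag [0.51 0.05 0.03]
tube [ 0.473 -0.233  0.04 ]
[[ 0.97   0.244 -0.   ]
 [ 0.244 -0.97   0.001]
 [ 0.    -0.001 -1.   ]]
```
Offcut centre approx (0.655,-0.243). Yaw ~ 0.02. Wrist camera at +0.07 in tool x dir, looking down with tilt back? camera z axis = (-0.273,-0.067,-0.96): tilted back toward the TCP. So camera sees TCP. Good.

Units first: shifts go in shares of 50 mm and turns go in units of 0.2 rad. So 0.036 m is 0.72, -0.0112 m is -0.224.

```bash
python3 nudge.py '[0.72,-0.224,0,0,0,0,0.72,-0.224,0,0,0,0,0.72,-0.224,0,0,0,0,0.72,-0.224,0,0,0,0,0.72,-0.224,0,0,0,0,0.72,-0.224,0,0,0,0,0.72,-0.224,0,0,0,0,0.72,-0.224,0,0,0,0,0.72,-0.224,0,0,0,0,0.72,-0.224,0,0,0,0,0.72,-0.224,0,0,0,0,0.72,-0.224,0,0,0,0,0.72,-0.224,0,0,0,0,0.72,-0.224,0,0,0,0,0.72,-0.224,0,0,0,0,0.72,-0.224,0,0,0,0]' 
python3 nudge.py '[0,0,0,0,0,-0.735,0,0,0,0,0,-0.735,0,0,0,0,0,-0.735,0,0,0,0,0,-0.735,0,0,0,0,0,-0.735,0,0,0,0,0,-0.735,0,0,0,0,0,-0.735,0,0,0,0,0,-0.735,0,0,0,0,0,-0.735,0,0,0,0,0,0,0,0,0,0,0,0]'
python3 -c "
from h import *
snap('wrist','wr1',None,1.4)"
```

```text
time: 1.75
tcp_pos: [0.6563, -0.242, 0.2632]
eef_rot: [-3.117, -0.387, 0.001]
force: [0.2, -0.4, 0.3]
finger_gap: 0.0884
gripper_force: 0.0
time: 2.85
tcp_pos: [0.6551, -0.243, 0.2633]
eef_rot: [-2.226, -2.215, 0.0]
force: [-0.3, 0.5, 0.5]
finger_gap: 0.0882
gripper_force: 0.0
```

View pics/wr1.png

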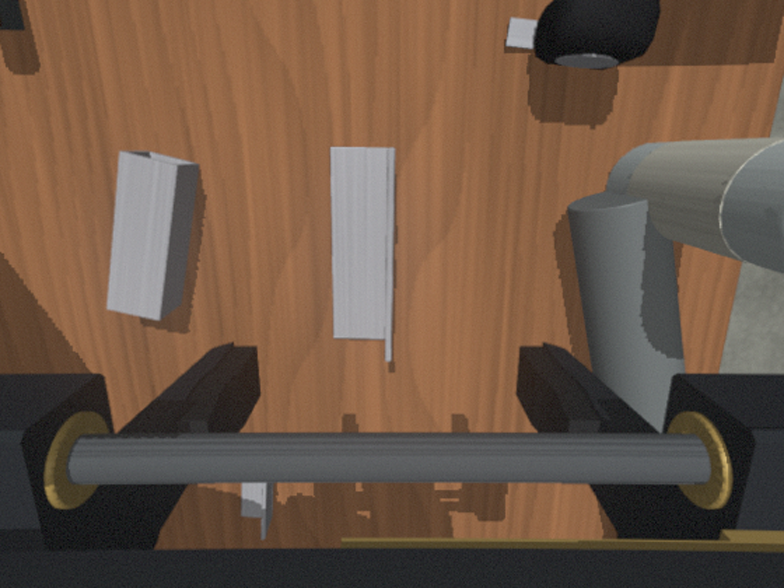

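The offcut lies in the wrist picture with its flat leg from (331,147) to (334,338). The top edge of its standing leg runs from (391,147) to (388,361). The tube is on the left and a pipe is on the right near (610,200).

```bash
python3 -c "
from h import *
s=1.4
for n,u,v,z in [('top L',391.5,147,.05),('top R',388.5,361,.05),('flat nl',331,147,.005),('flat nr',334,338,.005),('pipe',570,210,.06)]:
    print(n,atz('wr1',u/s,v/s,z).round(4))
print(tri(('wr1',388.5/s,361/s),('top0',554/s,250/s)).round(3),tri(('wr1',391.5/s,147/s),('top0',483/s,250/s)).round(3))
print(tri(('wr1',388.5/s,361/s),('sc0',268/s,376/s)).round(3),tri(('wr1',391.5/s,147/s),('sc0',343/s,344/s)).round(3))
"
```

```text
top L [ 0.6577 -0.1687  0.05  ]
top R [ 0.655  -0.3277  0.05  ]
flat nl [ 0.6113 -0.1683  0.005 ]
flat nr [ 0.6078 -0.3269  0.005 ]
pipe [ 0.7793 -0.2107  0.06  ]
[ 0.652 -0.316  0.069] [ 0.659 -0.168  0.021]
[ 0.655 -0.335  0.035] [ 0.658 -0.169  0.039]
```

In the tool's units: -0.005 m is -0.1, 0.0012 m is 0.024, 0.018 rad is 0.09.

```bash
python3 nudge.py '[-0.1,0.024,0.6,0,0,0.09,0,0,0.8,0,0,0,0,0,0.8,0,0,0,0,0,0.8,0,0,0,0,0,0.8,0,0,0,0,0,0.48,0,0,0,0,0,0.2,0,0,0,0,0,0,0,0,0,0,0,0,0,0,0]' .06
python3 nudge.py '[0,0,0,0,0,0,0,0,0,0,0,0,0,0,0,0,0,0,0,0,0,0,0,0,0,0,0,0,0,0,0,0,0,0,0,0,0,0,0,0,0,0,0,0,0,0,0,0]' 0 45
```

```text
time: 3.8
tcp_pos: [0.6575, -0.2486, 0.0413]
eef_rot: [2.242, 2.198, 0.001]
force: [0.7, -0.7, 0.6]
finger_gap: 0.0602
gripper_force: 0.0
time: 4.6
tcp_pos: [0.6563, -0.2481, 0.0397]
eef_rot: [-2.242, -2.2, 0.0]
force: [-1.2, 0.1, 0.1]
finger_gap: 0.0044
gripper_force: 45.0
```

Gripped. I'll lift, carry it towards the jig and look at the fence and stop from two places.

In the tool's units: -0.02 m is -0.4, 0.02 m is 0.4.

```bash
python3 nudge.py '[0,0,-0.4,0,0,0,0,0,-0.8,0,0,0,0,0,-0.9,0,0,0,0,0,-0.9,0,0,0,0,0,-0.9,0,0,0,0,0,-0.7,0,0,0,0.7,-0.4,0,0,0,0,0.7,-0.4,0,0,0,0,0.7,-0.4,0,0,0,0,0.7,-0.4,0,0,0,0,0.7,-0.4,0,0,0,0,0.7,-0.4,0,0,0,0,0.7,-0.2,0,0,0,0,0.7,0,0,0,0,0,0.4,0,0,0,0,0,0,0,0,0,0,0,0,0,0,0,0,0]'
python3 -c "
from h import *
snap('wrist','wr2',None,1.4)"
python3 nudge.py '[0.6,0,0,0,0,0,0.6,0,0,0,0,0,0.6,0,0,0,0,0,0.4,0,0,0,0,0,0.2,0,0,0,0,0,0,0,0,0,0,0,0,0,0,0,0,0]'
python3 -c "
from h import *
snap('wrist','wr3',None,1.4)"
```

```text
time: 6.3
tcp_pos: [0.5317, 0.0545, 0.27]
eef_rot: [2.241, 2.202, -0.001]
force: [-0.1, -0.7, -4.9]
finger_gap: 0.0046
gripper_force: 45.0
time: 7.05
tcp_pos: [0.5346, 0.1731, 0.2696]
eef_rot: [2.243, 2.199, -0.001]
force: [0.4, -0.7, -6.2]
finger_gap: 0.0049
gripper_force: 45.0
```

View pics/wr2.png

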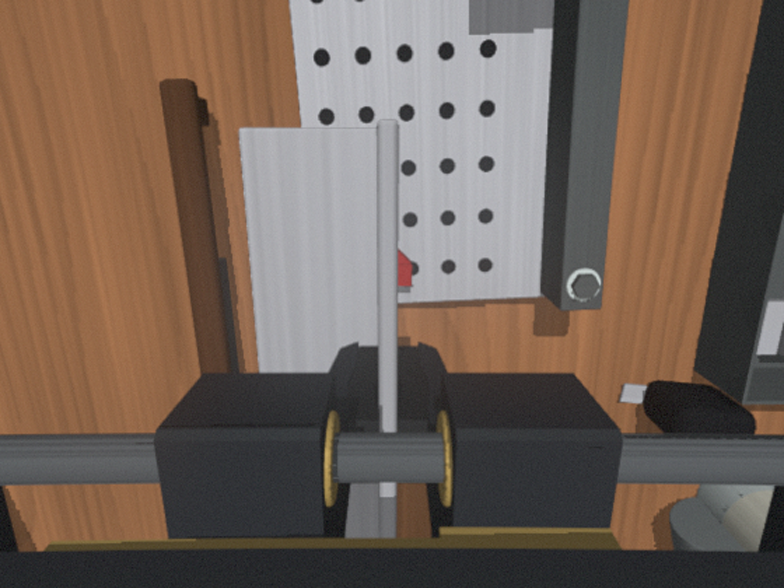

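View pics/wr3.png

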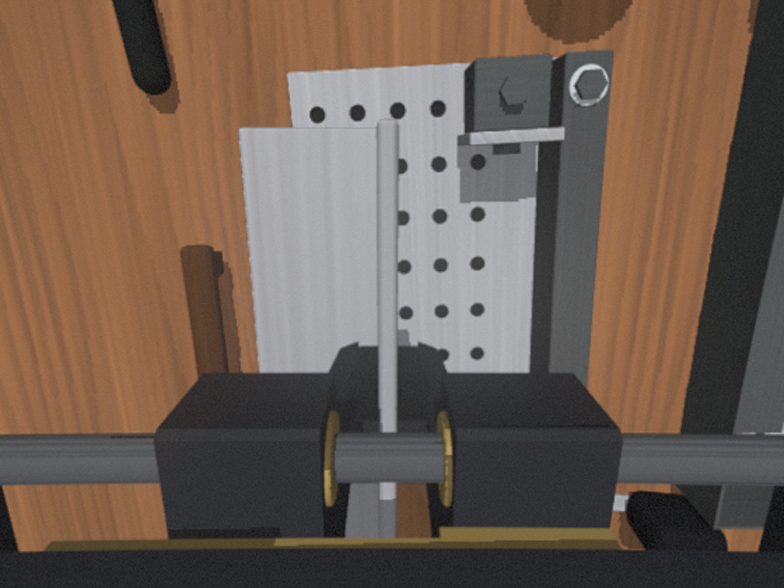

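The fence's front foot line runs (552,60)–(541,296) in wr2 and (536,200)–(530,372) in wr3. The end plate's right top edge runs (470,142)–(563,138) in wr3. The offcut is held square.

```bash
python3 -c "
from h import *
s=1.4
for f,n,u,v,z in [('wr2','foot',552,60,.016),('wr2','foot',541,296,.016),('wr3','foot',536,210,.016),('wr3','foot',530,372,.016),('wr3','ep l',470,143,.076),('wr3','ep r',563,139,.076),('wr2','hole',488,163,.016),('wr3','hole',478,310,.016),('wr3','hole',478,353,.016),('wr2','ftop',559,306,.066),('wr2','ftop',570,40,.066),('wr3','ftop',550,372,.066),('wr2','mag',412,270,.03),('wr2','platecorner',541,297,.016),('wr3','boltfar',590,84,.07),('wr2','boltnear',585,285,.07)]:
    print(f,n,atz(f,u/s,v/s,z).round(4))
for a,b in [((488,163),(478,310)),((488,108),(478,264)),((488,163),(478,264)),((488,215),(478,310)),((488,215),(478,353))]:
    print(tri(('wr2',a[0]/s,a[1]/s),('wr3',b[0]/s,b[1]/s)).round(4))
t=manip.read_state();M=R.from_rotvec(t['eef_rot']).as_matrix();print(M.round(4),t['tcp_pos'])
save('wr3','c3',(310,70,430,160),6)
for f in('wr2','wr3'): print(np.load('pics/%s.npz'%f)['E'][:3,3])
"
```

```text
wr2 foot [0.6523 0.1864 0.016 ]
wr2 foot [0.6582 0.0076 0.016 ]
wr3 foot [0.6517 0.1973 0.016 ]
wr3 foot [0.6562 0.0566 0.016 ]
wr3 ep l [0.5882 0.2484 0.076 ]
wr3 ep r [0.6469 0.2495 0.076 ]
wr2 hole [0.6095 0.1156 0.016 ]
wr3 hole [0.609  0.1146 0.016 ]
wr3 hole [0.6103 0.0753 0.016 ]
wr2 ftop [0.6551 0.0158 0.066 ]
wr2 ftop [0.6464 0.1894 0.066 ]
wr3 ftop [0.6552 0.0816 0.066 ]
wr2 mag [0.5503 0.0354 0.03  ]
wr2 platecorner [0.6583 0.0068 0.016 ]
wr3 boltfar [0.6628 0.2819 0.07  ]
wr2 boltnear [0.6705 0.0325 0.07  ]
[0.6086 0.1158 0.0193]
[0.6072 0.155  0.0183]
[ 0.6442  0.1102 -0.1638]
[ 0.6464  0.0513 -0.1634]
[0.6105 0.076  0.0177]
[[ 2.020e-02  9.998e-01 -3.000e-04]
 [ 9.998e-01 -2.020e-02 -7.000e-04]
 [-7.000e-04 -3.000e-04 -1.000e+00]] [0.53460563 0.17296622 0.26960878]
[0.53301012 0.12725159 0.39045235]
[0.53605378 0.24586162 0.39000611]
```

View pics/c3.png

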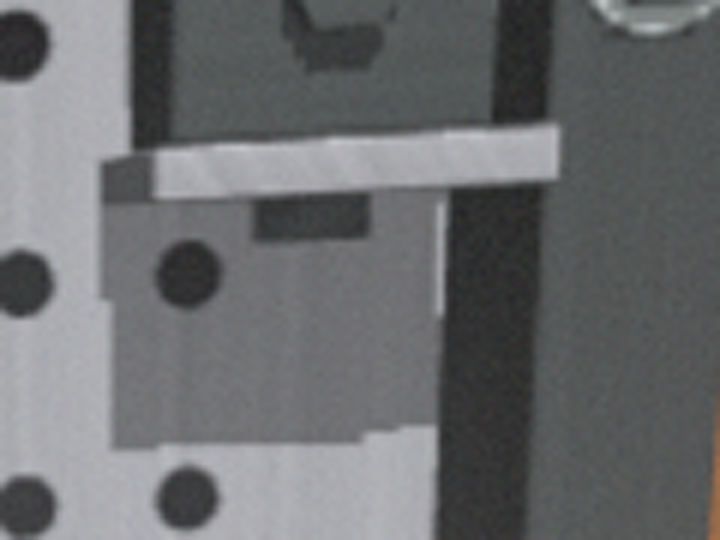

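In the tool's units: 0.02 m is 0.4, 0.0402 m is 0.804, -0.052 rad is -0.26.

```bash
python3 nudge.py '[-0.174,0.804,0,0,0,0,-0.174,0.804,0,0,0,0,0,0,0,0,0,-0.26,0,0,0.6,0,0,0,0,0,0.8,0,0,0,0,0,0.8,0,0,0,0,0,0.8,0,0,0,0,0,0.6,0,0,0,0,0,0.4,0,0,0,0,0,0.16,0,0,0,0,0,0,0,0,0,0,0,0,0,0,0]'
```

```text
time: 8.3
tcp_pos: [0.6156, 0.1549, 0.063]
eef_rot: [2.184, 2.256, 0.002]
force: [0.4, -0.5, -5.4]
finger_gap: 0.0047
gripper_force: 45.0
```

In the tool's units: 0.003 m is 0.06, 0.002 m is 0.04.

```bash
python3 nudge.py '[0,0,0.06,0,0,0,0,0,0.04,0,0,0,0,0,0,0,0,0,0,0,0,0,0,0]'; python3 nudge.py '[0,0,0.02,0,0,0,0,0,0,0,0,0]'
```

```text
time: 8.7
tcp_pos: [0.6146, 0.1555, 0.057]
eef_rot: [2.184, 2.258, 0.0]
force: [-0.4, -0.3, -5.8]
finger_gap: 0.0047
gripper_force: 45.0
time: 8.9
tcp_pos: [0.6145, 0.1554, 0.0557]
eef_rot: [2.184, 2.258, 0.0]
force: [-0.2, 0.2, -5.3]
finger_gap: 0.0046
gripper_force: 45.0
```

In the tool's units: 0.001 m is 0.02.

```bash
python3 nudge.py '[0,0,0.02,0,0,0,0,0,0,0,0,0]'; python3 nudge.py '[0,0,0.01,0,0,0,0,0,0,0,0,0]' 
```

```text
time: 9.1
tcp_pos: [0.615, 0.1555, 0.0556]
eef_rot: [2.184, 2.258, 0.001]
force: [-1.5, -0.1, 2.1]
finger_gap: 0.0044
gripper_force: 45.0
time: 9.3
tcp_pos: [0.6152, 0.1555, 0.0556]
eef_rot: [2.184, 2.257, 0.002]
force: [-3.6, -0.5, 6.0]
finger_gap: 0.0046
gripper_force: 45.0
```

```bash
python3 nudge.py '[0,0,-0.01,0,0,0,0,0,0,0,0,0,0,0,0,0,0,0,0,0,0,0,0,0,0,0,-0.4,0,0,0,0,0,-0.8,0,0,0,0,0,-0.8,0,0,0,0,0,0,0,0,0]' .022
python3 nudge.py '[0,0,0,0,0,0.715,0,0,0,0,0,0.715,0,0,0,0,0,0.715,0,0,0,0,0,0.715,0,0,0,0,0,0.715,0,0,0,0,0,0.715,0,0,0,0,0,0.715,0,0,0,0,0,0.715,0,0,0,0,0,0.715,0,0,0,0,0,0.715,0,0,0,0,0,0.7,-0.7,0,0,0,0,0,0,0,0,0,0,0,0,0,0,0,0,0]' .06
python3 -c "
from h import *
snap('wrist','wr4',None,1.4)
print(R.from_rotvec(manip.read_state()['eef_rot']).as_matrix().round(3))"
```

```text
time: 10.1
tcp_pos: [0.6185, 0.1557, 0.1615]
eef_rot: [2.179, 2.252, 0.013]
force: [0.7, 0.5, 0.6]
finger_gap: 0.0221
gripper_force: 0.0
time: 11.5
tcp_pos: [0.579, 0.1543, 0.1541]
eef_rot: [3.141, 0.054, -0.001]
force: [-0.2, -0.3, 1.0]
finger_gap: 0.06
gripper_force: 0.0
[[ 0.999  0.034  0.001]
 [ 0.034 -0.999  0.   ]
 [ 0.001 -0.    -1.   ]]
```

View pics/wr4.png

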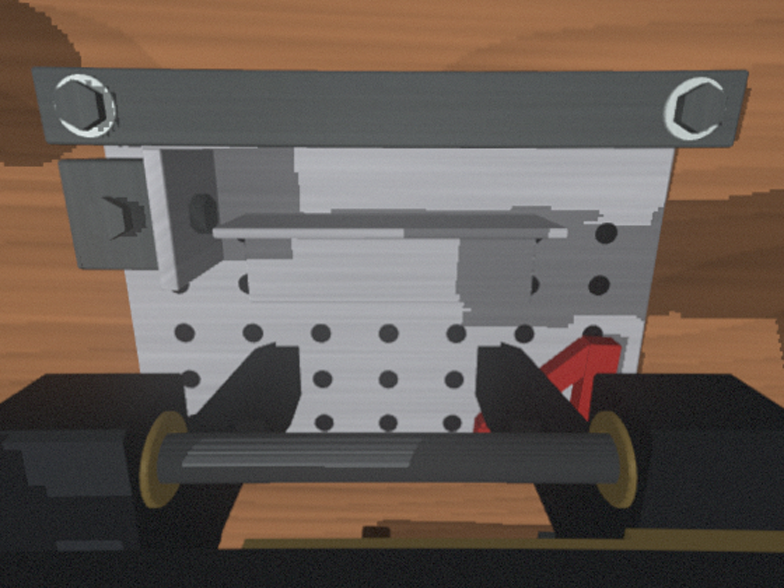

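The offcut stands on the plate parallel to the fence: its top edge runs (215,233)–(567,233), with its left end short of the bolt head at (203,213). Next I'll go down behind it and tilt.

```bash
python3 -c "
from h import *
for u in(215,567): print(atz('wr4',u/1.4,236/1.4,.066).round(4))
print(atz('wr4',174/1.4,291/1.4,.076),atz('wr4',160/1.4,150/1.4,.076),atz('wr4',585/1.4,345/1.4,.03))"
python3 nudge.py '[0,0,0.6,0,0,0,0,0,0.7,0,0,0,0,0,0.48,0,0,0,0,0,0,0,0.6,0,0,0,0,0,0.6,0,0,0,0,0,0.55,0,-0.09,0,0.244,0,0,0,0,0,0,0,0,0,0,0,0,0,0,0]'
```

```text
[0.6109 0.233  0.066 ]
[0.6164 0.0758 0.066 ]
[0.58772575 0.24896437 0.076     ] [0.64716893 0.24884984 0.076     ] [0.54924332 0.04301074 0.03      ]
time: 12.45
tcp_pos: [0.5808, 0.154, 0.0527]
eef_rot: [-3.088, -0.052, -0.544]
force: [0.5, -1.0, -0.6]
finger_gap: 0.06
gripper_force: 0.0
```

In the tool's units: 0.0075 m is 0.15, 0.0056 m is 0.112.

```bash
python3 nudge.py '[0.15,0,0.054,0,0,0,0.112,0,0.042,0,0,0,0.112,0,0.042,0,0,0,0.112,0,0.042,0,0,0,0.112,0,0.042,0,0,0,0.112,0,0.042,0,0,0,0.112,0,0.042,0,0,0,0,0,0,0,0,0,0,0,0,0,0,0]'
```

```text
time: 13.35
tcp_pos: [0.6237, 0.1556, 0.0525]
eef_rot: [-3.087, -0.052, -0.547]
force: [-0.2, 0.3, -0.3]
finger_gap: 0.0598
gripper_force: 0.0
```

In the tool's units: 0.0028 m is 0.056, 0.001 m is 0.02.

```bash
python3 nudge.py '[0.056,0,0.02,0,0,0,0.056,0,0.02,0,0,0,0,0,0,0,0,0]'; python3 nudge.py '[0.028,0,0.01,0,0,0,0,0,0,0,0,0]'; python3 nudge.py '[0.028,0,0.01,0,0,0,0,0,0,0,0,0]'
```

```text
time: 13.65
tcp_pos: [0.629, 0.1559, 0.0522]
eef_rot: [-3.088, -0.052, -0.544]
force: [-1.4, 0.3, 0.4]
finger_gap: 0.0598
gripper_force: 1.0
time: 13.85
tcp_pos: [0.6294, 0.1559, 0.0518]
eef_rot: [-3.088, -0.052, -0.541]
force: [-7.4, -0.5, 2.8]
finger_gap: 0.0604
gripper_force: 3.4
time: 14.05
tcp_pos: [0.6297, 0.1561, 0.0513]
eef_rot: [-3.089, -0.053, -0.537]
force: [-10.7, -0.3, 6.1]
finger_gap: 0.0598
gripper_force: 5.7
```

In the tool's units: 0.037 m is 0.74, -0.0282 m is -0.564, -0.11 rad is -0.55.

```bash
python3 nudge.py '[-0.226,0,-0.082,0,0,0,0.206,0,-0.564,0,0,0,0,0.74,0,0,0,0,0,0.74,0,0,0,0,0,0.74,0,0,0,0,0,0,0,0,-0.6,0,0,0,0,0,-0.6,0,0,0,0,0,-0.55,0,0,0,0,0,0,0,0,0,0,0,0,0]' 0 45
python3 -c "
from h import *
print(R.from_rotvec(manip.read_state()['eef_rot']).as_matrix().round(3))
snap('wrist','wr5',None,1.4)"
```

```text
time: 15.05
tcp_pos: [0.6244, 0.0447, 0.082]
eef_rot: [-3.141, -0.054, -0.004]
force: [0.1, -0.7, -0.0]
finger_gap: 0.0002
gripper_force: 0.0
[[ 0.999  0.034  0.003]
 [ 0.034 -0.999  0.   ]
 [ 0.003 -0.    -1.   ]]
```

View pics/wr5.png

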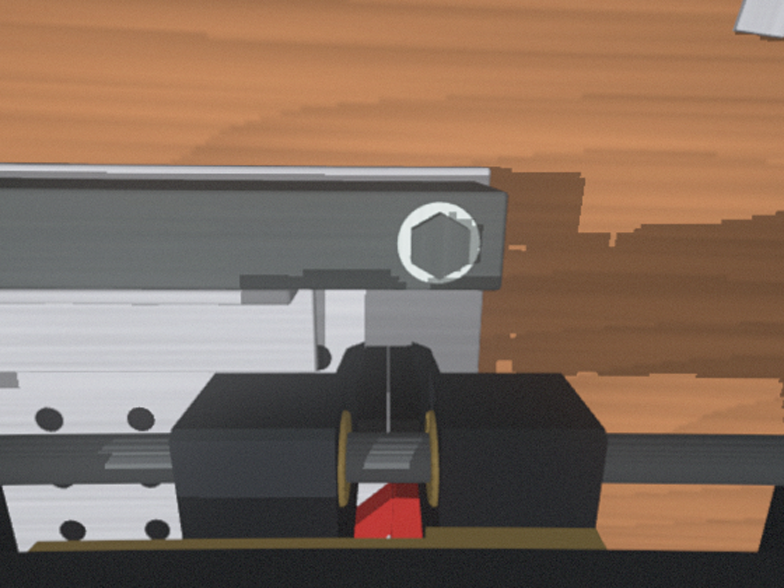

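The offcut's standing leg lies against the fence, its right end at (299,297) on top and (316,371) at the flat leg. The closed fingers stand clear to its right.

```bash
python3 -c "
from h import *
for p in[(297,304,.066),(316,371,.021),(482,290,.066),(100,290,.066)]: print(atz('wr5',p[0]/1.4,p[1]/1.4,p[2]).round(4))"
python3 nudge.py '[0.35,0,0,0,0,0,0,0,0.4,0,0,0,0,0,0.32,0,0,0,0,0,0.04,0,0,0,0,0,0,0,0,0]'
```

```text
[0.6501 0.0738 0.066 ]
[0.6053 0.0749 0.021 ]
[0.6566 0.0176 0.066 ]
[0.6526 0.1328 0.066 ]
time: 15.6
tcp_pos: [0.6402, 0.0454, 0.0436]
eef_rot: [-3.141, -0.053, 0.003]
force: [0.2, 0.0, 0.4]
finger_gap: 0.0005
gripper_force: 0.0
```

In the tool's units: -0.004 m is -0.08, -0.005 m is -0.1.

```bash
python3 nudge.py '[0,-0.1,0,0,0,0,0,-0.08,0,0,0,0,0,-0.08,0,0,0,0,0,-0.08,0,0,0,0,0,-0.08,0,0,0,0,0,0,0,0,0,0]'; python3 nudge.py '[0,-0.04,0,0,0,0,0,-0.04,0,0,0,0,0,0,0,0,0,0]'
```

```text
time: 16.2
tcp_pos: [0.6409, 0.0669, 0.0447]
eef_rot: [-3.141, -0.054, -0.001]
force: [-0.6, -1.1, 0.8]
finger_gap: 0.0006
gripper_force: 0.1
time: 16.5
tcp_pos: [0.6407, 0.0703, 0.0445]
eef_rot: [-3.141, -0.053, -0.0]
force: [0.6, -2.0, 1.3]
finger_gap: 0.0005
gripper_force: 0.6
```

```bash
python3 nudge.py '[0,-0.03,0,0,0,0,0,0,0,0,0,0]'; python3 nudge.py '[0,-0.03,0,0,0,0,0,0,0,0,0,0]'; python3 nudge.py '[0,-0.03,0,0,0,0,0,0,0,0,0,0]'
```

```text
time: 16.7
tcp_pos: [0.6407, 0.0711, 0.0445]
eef_rot: [3.14, 0.053, 0.0]
force: [0.1, -4.3, 0.5]
finger_gap: 0.0005
gripper_force: 2.2
time: 16.9
tcp_pos: [0.6407, 0.0715, 0.0446]
eef_rot: [3.139, 0.052, -0.0]
force: [0.6, -8.7, 0.5]
finger_gap: 0.0004
gripper_force: 4.7
time: 17.1
tcp_pos: [0.6407, 0.0717, 0.0446]
eef_rot: [3.137, 0.052, -0.0]
force: [0.1, -14.6, 0.8]
finger_gap: 0.0005
gripper_force: 7.1
```

Butted: the reading rises with no motion. I'll withdraw and go round to the inside for the diagonal push.

In the tool's units: -0.03 m is -0.6, -0.02 m is -0.4.

```bash
python3 nudge.py '[0,0.16,0,0,0,0,0,0,-0.6,0,0,0,0,0,-0.6,0,0,0,-0.4,0,0,0,0,0,0,-0.7,0,0,0,0,0,-0.7,0,0,0,0,0,-0.7,0,0,0,0,0,0,0,0,0,0,0,0,0,0,0,0]' .06
python3 nudge.py '[0,0,0.4,0,0,0,0,0,0.4,0,0,0,0,0,0,0,0.6,0,0,0,0,0,0.6,0,0,0,0,0,0.55,0,-0.068,0,0.188,0,0,0,0,0,0,0,0,0,0,0,0,0,0,0]'
```

```text
time: 18.0
tcp_pos: [0.6166, 0.172, 0.1041]
eef_rot: [-3.141, -0.057, 0.001]
force: [0.7, -1.4, -1.0]
finger_gap: 0.06
gripper_force: 0.0
time: 18.8
tcp_pos: [0.6183, 0.1703, 0.0546]
eef_rot: [-3.088, -0.051, -0.544]
force: [1.2, 0.2, 0.3]
finger_gap: 0.0597
gripper_force: 0.0
```

```bash
python3 nudge.py '[0.094,0,0.034,0,0,0,0.084,0,0.03,0,0,0,-0.028,0,0.076,0,0,0,0,0,0,0,0,0]'; python3 nudge.py '[0.008,0,0.036,0,0,0,0,0,0,0,0,0]'; python3 nudge.py '[0.012,0,0.026,0,0,0,0,0,0,0,0,0]'
```

```text
time: 19.2
tcp_pos: [0.6267, 0.1713, 0.0499]
eef_rot: [-3.088, -0.052, -0.545]
force: [-0.7, 0.4, -0.3]
finger_gap: 0.06
gripper_force: 0.0
time: 19.4
tcp_pos: [0.6277, 0.1713, 0.0487]
eef_rot: [-3.087, -0.052, -0.546]
force: [-0.1, 0.1, -0.6]
finger_gap: 0.06
gripper_force: 0.0
time: 19.6
tcp_pos: [0.6285, 0.1714, 0.048]
eef_rot: [-3.087, -0.052, -0.545]
force: [-1.9, 0.1, 2.3]
finger_gap: 0.0602
gripper_force: 1.8
```

```bash
python3 nudge.py '[0.018,0,0.038,0,0,0,0,0,0,0,0,0]'; python3 nudge.py '[0.018,0,0.038,0,0,0,0,0,0,0,0,0,0,0,0,0,0,0]'
python3 -c "
from h import *
snap('wrist','wr6');snap('scene','sc6');snap('top','top6')
a=np.load('pics/wr6.npz')['frame'];b=np.load('pics/sc6.npz')['frame']
A=cv2.resize(a,(560,420));B=cv2.resize(b[160:250,250:380],(560,388))[:, :]
cv2.imwrite('pics/m6.png',cv2.resize(np.vstack([A,B]),None,fx=.74,fy=.74)[:,:,::-1])"
```

```text
time: 19.8
tcp_pos: [0.629, 0.1715, 0.0475]
eef_rot: [-3.088, -0.053, -0.542]
force: [-16.6, -2.3, 19.6]
finger_gap: 0.06
gripper_force: 10.5
time: 20.1
tcp_pos: [0.6294, 0.1716, 0.0472]
eef_rot: [-3.089, -0.054, -0.539]
force: [-31.0, -6.0, 39.7]
finger_gap: 0.0602
gripper_force: 20.3
```

View pics/m6.png

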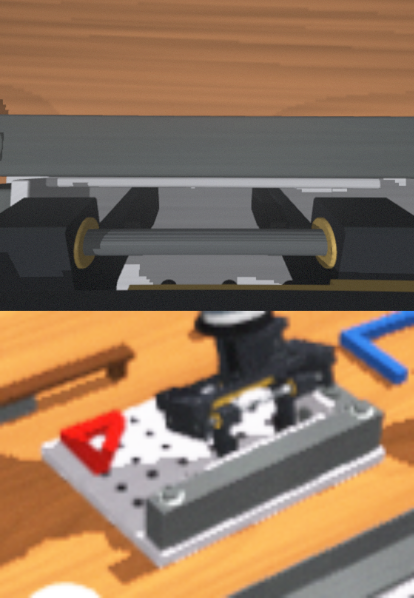

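The picture shows the angle's top edge along the fence, (55–410, 183) in the upper panel, with both fingers inside it. I'll look at the left end close up.

```bash
python3 -c "
from h import *
save('wr6','c6',(0,220,150,290),5)"
```

```text
(no output)
```

View pics/c6.png

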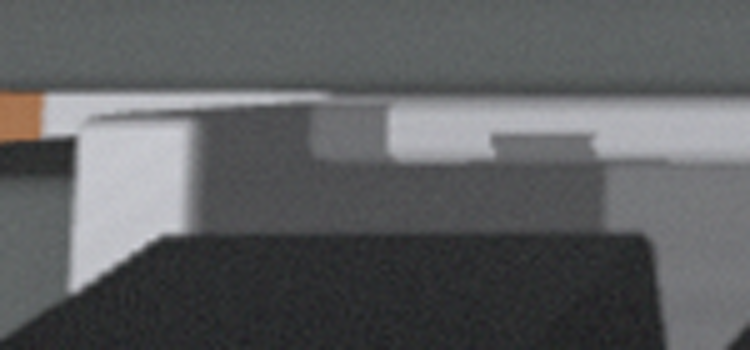

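```bash
python3 -c "
from h import *
e=atz('wr6',195/5,220+122/5,.076);print(e)
for v in(105,160): print(atz('wr6',310/5,220+v/5,.066))
print(proj('wr6',[e[0],e[1],.066])*5-[0,1100])
print(manip.read_state()['force'],np.load('pics/wr6.npz')['E'][:3,3])"
```

```text
[0.64760196 0.24871577 0.076     ]
[0.6482241  0.24789011 0.066     ]
[0.64441532 0.24759649 0.066     ]
[297.2838773  113.56672063]
[-31.64861233  -5.86546214  38.87870303] [0.6563774  0.17306986 0.18501049]
```

Units first: shifts go in shares of 50 mm and turns go in units of 0.2 rad. So -0.001 m is -0.02.

```bash
python3 nudge.py '[0,-0.02,0,0,0,0,0,0,0,0,0,0,0,0,0,0,0,0]'
python3 -c "
from h import *
snap('wrist','wr7')
g=lambda f:cv2.cvtColor(np.load('pics/'+f+'.npz')['frame'],cv2.COLOR_RGB2GRAY)
for f in('wr6','wr7'): print(g(f)[248,34:82:1])
print(manip.read_state()['tcp_pos'])"
```

```text
time: 20.55
tcp_pos: [0.6294, 0.1717, 0.0472]
eef_rot: [-3.09, -0.054, -0.539]
force: [-32.0, -11.4, 40.1]
finger_gap: 0.0604
gripper_force: 20.3
[199 196 187 167 134 114  99  86  82  77  79  79  76  77  80  80  81  80
  80  79  77  80  78  80  78  80  79  89 102 110 109 116 109 111 111 116
 110 112 111 110 110 110 111 144 178 181 180 179]
[199 194 192 173 141 118 100  88  78  82  81  79  81  81  79  79  78  77
  80  80  77  81  82  79  80  80  83  83 101 107 113 112 116 113 113 111
 113 114 109 110 113 108 112 140 182 181 178 179]
[0.62937335 0.17171707 0.04722144]
```

The part is rigid sideways: the push rose by 5 N with only 0.1 mm of motion, so it is butted. It is also bearing on the fence (32 N) and the plate (40 N).

```bash
python3 -c "
from station import manip
print(manip.close_job())"
```

```text
the job is handed in; nothing more can be done
None
```

I handed the job in at about 20.6 s, with the larger offcut flat on the jig plate, its back along the fence and its left end against the end plate; the last picture left under 1 mm of doubt at that end, but it did not move under extra sideways push. The fingertips are still pushing about 32 N forwards and 40 N down.

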